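# Put the box cutter away and fasten the cash box

## Task

Put the box cutter away: lay it in the tray of the open cash box without dropping it in, then close the lid fully, and then turn the turnbutton on the front of the box squarely across the lid so that the lid is held shut. Leave the other things on the desk where they are, the mouse and the pad of notes among them.

Things in the scene. Friction and masses are not known exactly. Their poses are not given: they have to be found in the camera images.
- cash_box: The open dark grey metal cash box, 194 (x) x 258 (y) x 106 mm including the lid's handle, fixed to the desk (not the similar shut box at the back of the desk). Origin: centre of its underside. Its -x side is the front, with a steel bracket that carries the turnbutton; the lid's hinge is along the +x side; z up.
- box_inside (a point): Centre of the floor of the shallow grey plastic tray that fills the box and on which things lie: 61 mm above the desk. The tray floor is 162 (x) x 230 (y) mm inside a rim whose top is 67 mm above the desk; the box's wall tops are at 68 mm; 24 mm are free between the tray floor and the shut lid. Axes as the cash box.
- cash_box_lid (a joint): Lid angle, rad: 0 shut, 1.745 fully open (10 degrees past upright). Hinge line parallel to the box's y, 94 mm towards +x from its origin, 69 mm above the desk. Stiff, damped hinge: the lid stays put above about 1.2 rad; pushed forward (2 to 4 N at the top edge) to below about 1.0 it sinks shut by itself in 1 to 3 s. Lid 0.45 kg.
- lid_front_edge (a point): Middle of the lid's front upper edge. Lid shut: 189 mm from the hinge line towards the front and 18 mm above it (87 mm above the desk). Lid open: about 255 mm above the desk, on the lid's back (outer) face. The lid's rim is 26 mm deep, from 61 to 87 mm above the desk when shut. Axes turn with the lid.
- turnbutton (a joint): Turnbutton angle, rad, about a vertical pivot, counter-clockwise from above: 0 = arm straight along the box's +x, across the shut lid (fastened); near +1.5 = arm along the box's +y, clear of the lid (open). Turns from -1.75 to 1.75, no stop at 0; friction of about 2 N at the fin's end keeps it where it is left. If across before the lid is shut, it blocks the lid.
- turnbutton_pivot (a point): The turnbutton's pivot: 120 mm in front (-x) of the box's origin, on its middle line, 92.5 mm above the desk (mid-thickness of the flat arm). Axes as the cash box.
- turnbutton_fin (a point): Point on the bare metal turnbutton's upright grip fin, 40 mm from the pivot, 107.5 mm above the desk. Fin 8 mm thick, from 9 mm behind to 53 mm beyond the pivot, top 120 mm above the desk. It stands on the flat arm (66 x 18 x 6 mm, to 55 mm beyond the pivot, from 89.5 to 95.5 mm above the desk). x points outwards along the arm, y across the fin, z up.
- box_cutter: Off-white snap-blade box cutter lying flat on the desk, 162 mm long (its y, from -81 to +81, the body proper -69 to +81), 30 mm wide (its x), 14 mm thick, 17 with its slider, 90 g. Origin: middle of its underside.
- notes_pad: Pad of yellow sticky notes 78 x 78 x 24 mm, a bystander. Origin: centre of underside.
- mouse_white: White computer mouse 105 x 60 x 39 mm, a bystander. Origin: centre of underside.

How it is judged:
By the outcome, as a careful person would: the job done as asked, in the order asked, and still so for the second after the job is handed in, with the robot touching nothing.
It also fails if it takes over 72 s, if anything falls off the work surface, if the arm or the gripper's body presses on something with over 40 N, if the wrist force passes 120 N, or if a joint passes its speed limit or range.

## Robot

A 6-joint arm with a two-finger parallel gripper is mounted at the origin on a cart in front of the work surface, level with it; the furniture and walls round the work are solid. World frame = base frame: x ahead of the robot, y to its left, z up, the work surface at z = 0. Lengths are in m, angles in degrees, forces in N, time in s.
With the tool pointing down it reaches from about 0.325 to 0.875 m from the base axis. Payload 4.4 kg.
Tool frame: the origin (TCP) lies midway between the tips of the shut fingers; the grasp point (between the pads) lies robot.grip_depth behind it (robot.grip_depth is the distance from the TCP to the grasp point, in m); z points along the fingers, y is the line along which they close (so a half turn about z gives the same grasp; the last joint's range is limited). The gripper opens to 85 mm and grips with 20 to 120 N. Pads are 22 mm wide; open, the fingers measure 114 mm over their backs; the gripper's body (76 mm by 85 mm) begins 54 mm behind the grasp point. The pads swing forward as they close: fully open they stand 13 mm farther back than shut.
Start: joints at [-81.102, 11.837, 88.321, -0, 79.842, -8.623], TCP at [0.173, -0.548, 0.231] pointing down, gripper open.
Joint ranges: [-156.59, 156.59], [-49.26, 127.26], [12.9, 141.05], [-63.56, 243.56], [4.71, 150.69], [-161.64, 161.64]. Speed limits (degrees/s): [159.86, 159.86, 180, 180, 180, 180].

## Interface

Orientations are given as [roll, pitch, yaw] about the fixed x, y, z axes, in that order (R = Rz(yaw) Ry(pitch) Rx(roll)).
In Python, from rig import robot, vision gives the robot as it stands. The module is installed in compiled form; this text tells all that it offers.
- The arm moves only by the tool carry_out, never from a script. Its argument "moves" is text: rows parted by semicolons, each of 7 numbers parted by spaces: the shift along the tool's x, y, z in m, then the turn, a rotation vector about the tool's x, y, z in degrees, then the opening, from 0 (shut) to 1 (fully open). In form: x y z rx ry rz grip; .... A call has 1 to 12 rows; each row shifts and turns the commanded pose from where the row before left it, along the tool's axes as they then stand; what a row does not reach is not made up. A row lasts 1/10 s, in which the tool goes at most 50 mm and 8.59 degrees, less where a joint would pass 70% of its speed; a pose out of reach is approached as far as the arm can. A call is refused whole if a number of a shift passes 0.05 or a number of a turn 8.59, either way. A call with a gripper value outside its range is refused whole. The fingers move at their own pace and stop on an object; the grip force is fixed at half the most. Time passes only in rows, so rows that do not move let the fingers close. It gives the time, the measured TCP pose, the force, the opening and the grip force at its end, in the units of the state.
- robot.get_obs(): the state, without advancing time (a new reading comes with each control period).
- vision.grab_frame(name): name is "scene" or "top" or "wrist"; returns a dict with "color" (400x640x3 uint8, blue, green, red), "camera_matrix" (3x3 intrinsics, pixels), "k1" (the pictures are not rectified: a ray, as slopes to the right and down, at radius r is drawn at 1 + k1 r^2 times it, then the intrinsics apply), "world_from_camera" (4x4, takes a point from camera to world coordinates). Camera axes: x right, y down, z forward; pixel columns grow to the right and rows downward; lengths in m; the calibration is good to about 2 mm. A picture is of the moment at which its call begins. There is no depth.
- robot.finish_job(): hands the job in; it is judged then, once.
The state is a dict: "time": time; "joints": joint angles; "qvel": joint speeds; "effort": joint torques, N m; "eef_pos": TCP position; "tool_rot": TCP orientation; "wrist_force": force on the tool from outside, world axes, zero at the start; "moment": the same for the moment, N m; "finger_gap": opening from 0.0 (shut) to 1.0 (fully open); "grasp_force": force on a finger pad.
Only numpy, scipy, OpenCV 4.12 (cv2) and the standard library are available. Lean on these libraries where they do the work, as an engineer would, in place of code of your own. Each camera call takes 0.05 s, during which the arm holds its last target. There are 200 camera calls.

## Working session

There is one attempt and no reset: what is moved stays moved. The work goes in short steps, Python scripts to look and compute and a tool call to move; the robot and the scene stay as the last step left them, time stands still between calls to the robot, and variables do not carry over. Pictures are saved under pics/ and viewed, at most 10 in all, crops included, and the job is handed in when it is done.

Besides the shell and the picture viewer there is one more tool, called as a command line: name --argument value ..., lists and objects as JSON in quotes. carry_out: Moves the arm, as the interface text tells. Its arguments: {"type":"object","properties":{"moves":{"type":"string"}},"required":["moves"]}

```bash
mkdir -p pics; cat > h.py <<'E'
import numpy as np, cv2
from rig import robot, vision
def grab(n,save=None):
    f=vision.grab_frame(n)
    if save: cv2.imwrite('pics/'+save+'.png',f['color'])
    return f
def ray(f,u,v):
    K=f['camera_matrix'];k=f['k1'];d=np.array([k,0,0,0,0.])
    p=cv2.undistortPoints(np.array([[[u,v]]],float),K,np.array([k,0,0,0.]))[0,0]
    T=f['world_from_camera'];return T[:3,3],T[:3,:3]@np.array([p[0],p[1],1.])
def onz(f,u,v,z):
    o,d=ray(f,u,v);return o+d*(z-o[2])/d[2]
def proj(f,P):
    T=np.linalg.inv(f['world_from_camera']);
    p,_=cv2.projectPoints(np.array(P,float).reshape(-1,3),cv2.Rodrigues(T[:3,:3])[0],T[:3,3],f['camera_matrix'],np.array([f['k1'],0,0,0.]))
    return p[:,0]
E
python3 - <<'E'
from h import *
f=grab('top','top1');g=grab('scene','scene1')
print(f['world_from_camera'],g['world_from_camera'],f['camera_matrix'],f['k1'],robot.grip_depth)
o=robot.get_obs();print(o)
E
```

```text
[[ 0.03145515 -0.97891628  0.20182539  0.33937433]
 [-0.99950086 -0.03021449  0.00922578  0.0219624 ]
 [-0.00293322 -0.20201485 -0.97937807  1.24644771]
 [ 0.          0.          0.          1.        ]] [[-0.54911107 -0.61061946  0.57063202 -0.10991437]
 [-0.83567642  0.41018166 -0.36523408  0.42473441]
 [-0.01104375 -0.6774178  -0.73551557  0.94886879]
 [ 0.          0.          0.          1.        ]] [[455.3622242    0.         323.6478995 ]
 [  0.         455.3622242  195.48609162]
 [  0.           0.           1.        ]] -0.10760487130477088 0.0187
{'time': 0.1, 'joints': array([-8.11037929e+01,  1.18796952e+01,  8.83972667e+01,  3.43991670e-04,
        7.98428786e+01, -8.62335679e+00]), 'qvel': array([-0.02259935, -0.02824607, -0.11344647,  0.0440362 ,  0.05096182,
       -0.03810712]), 'effort': array([-7.60560961e-04, -3.84090149e+01, -2.92547661e+01, -3.02456119e-04,
        4.84004529e-03, -2.36774935e-05]), 'eef_pos': array([ 0.17297244, -0.54763968,  0.23023323]), 'tool_rot': array([-1.79881565e+02, -1.83033410e-02,  1.75194839e+01]), 'wrist_force': array([ 0.37531687,  0.4365015 , -0.57130694]), 'moment': array([-0.0347911 ,  0.00862069,  0.01046117]), 'grasp_force': 0.0, 'finger_gap': 1.0044159612934884}
```

View pics/top1.png

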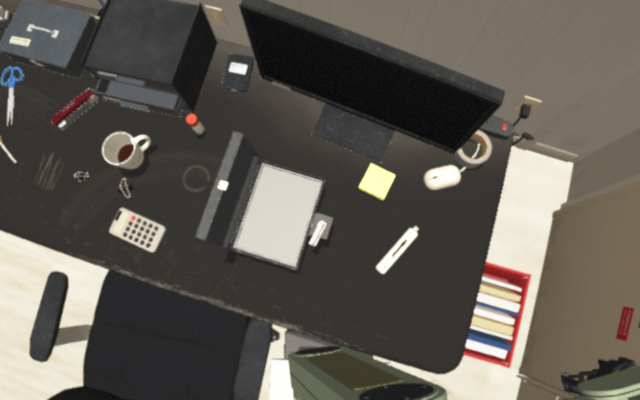

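View pics/scene1.png

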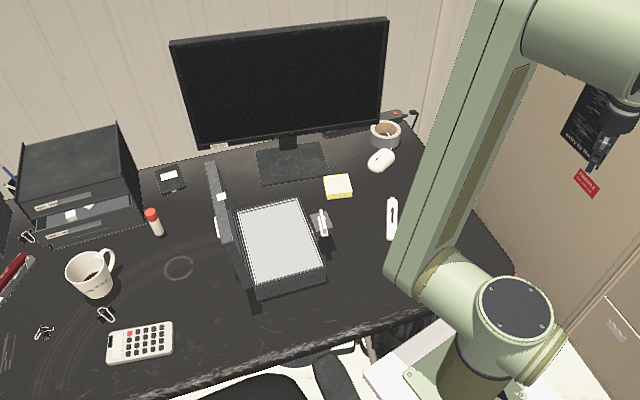

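The top view shows the open box with its tray around (280,214), the turnbutton at about (318,232) with its arm pointing down in the picture (open), the cutter at (397,250), the pad at (377,181) and the mouse at (443,177). The box front faces world -y.

```bash
python3 - <<'E'
from h import *
f=grab('top')
im=f['color'];hsv=cv2.cvtColor(im,cv2.COLOR_BGR2HSV)
def blob(m,seed):
    n,l,s,c=cv2.connectedComponentsWithStats(m.astype(np.uint8))
    k=l[seed[1],seed[0]];
    return (l==k).astype(np.uint8),s[k]
m=(hsv[...,2]>120)&(hsv[...,1]<60)
for nm,seed,z in (('tray',(280,214),.064),('cut',(390,259),.012),('fin',(317,236),.115)):
    b,s=blob(m,seed);print(nm,s)
    c=max(cv2.findContours(b,0,1)[0],key=cv2.contourArea)
    P=np.array([onz(f,*p[0],z)[:2] for p in c],np.float32)*1000
    r=cv2.minAreaRect(P);print(r,cv2.boxPoints(r).round(0).tolist())
print(onz(f,418,228,.01),onz(f,380,270,.01))
cv2.imwrite('pics/crop1.png',cv2.resize(im[140:290,190:480],None,fx=2.7,fy=2.7,interpolation=cv2.INTER_CUBIC))
E
```

```text
tray [ 233  163   90  105 5914]
((530.1624145507812, 151.8428497314453), (173.7972412109375, 242.9320068359375), 74.7649154663086) [[390.0, 100.0], [625.0, 36.0], [670.0, 204.0], [436.0, 268.0]]
cut [376 226  43  48 688]
((452.7380676269531, -172.76559448242188), (33.01709747314453, 164.43190002441406), 49.677032470703125) [[379.0, -132.0], [505.0, -239.0], [526.0, -213.0], [401.0, -107.0]]
fin [308 214  24  32 483]
((483.6024475097656, 42.930450439453125), (46.78276062011719, 81.86884307861328), 73.37909698486328) [[438.0, 32.0], [516.0, 9.0], [530.0, 54.0], [451.0, 77.0]]
[ 0.51109058 -0.22810132  0.01      ] [ 0.39407585 -0.12451371  0.01      ]
```

View pics/crop1.png

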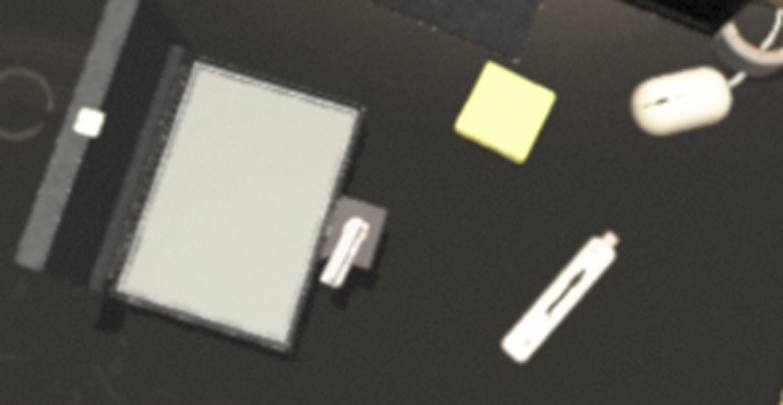

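carry_out --moves "0 0 0 0 0 8.26 1;0 0 0 0 0 8.26 1;0 0 0 0 0 8.26 1;0 0 0 0 0 8.26 1;0 0 0 0 0 8.26 1;0 0 0 0 0 8.26 1;0 0 0 0 0 8.26 1"

```text
time: 0.85
eef_pos: [0.173, -0.548, 0.2308]
tool_rot: [-180.0, 0.0, -40.6]
wrist_force: [0.2, -1.2, -0.3]
finger_gap: 1.0
grasp_force: 0.0
```

carry_out --moves "-0.0024 -0.039 0.006 0 0 0 0.7;-0.0024 -0.039 0.006 0 0 0 0.7;-0.0024 -0.039 0.006 0 0 0 0.7;-0.0024 -0.039 0.006 0 0 0 0.7;-0.0024 -0.039 0.006 0 0 0 0.7;-0.0024 -0.039 0.006 0 0 0 0.7;-0.0024 -0.039 0.006 0 0 0 0.7;-0.0024 -0.039 0.006 0 0 0 0.7;-0.0024 -0.039 0.006 0 0 0 0.7;-0.0024 -0.039 0.006 0 0 0 0.7;-0.0024 -0.039 0.006 0 0 0 0.7;0 0 0 0 0 0 0.7"

```text
time: 2.05
eef_pos: [0.4315, -0.2, 0.1641]
tool_rot: [-179.9, 0.2, -40.0]
wrist_force: [-0.5, -0.9, 0.5]
finger_gap: 0.699
grasp_force: 0.0
```

```bash
python3 - <<'E'
from h import *
f=grab('wrist','w1');im=f['color'];hsv=cv2.cvtColor(im,cv2.COLOR_BGR2HSV)
print(f['world_from_camera'][:3,3], proj(f,[[.4527,-.1728,.012]]))
m=((hsv[...,2]>120)&(hsv[...,1]<70)).astype(np.uint8)
n,l,s,c=cv2.connectedComponentsWithStats(m)
for k in range(1,n):
    if s[k,4]>800:
        cn=max(cv2.findContours((l==k).astype(np.uint8),0,1)[0],key=cv2.contourArea)
        P=np.array([onz(f,*p[0],.013)[:2] for p in cn],np.float32)*1000
        r=cv2.minAreaRect(P);print(s[k],r,cv2.boxPoints(r).round().tolist())
E
```

```text
[ 0.49091998 -0.24983595  0.30679974] [[285.16814204 188.21890905]]
[ 269  102   33  160 4172] ((452.62396240234375, -174.00759887695312), (29.600357055664062, 160.49307250976562), 49.73891067504883) [[382.0, -133.0], [504.0, -237.0], [523.0, -215.0], [401.0, -111.0]]
[  523   116   117   284 10337] ((142.5701904296875, -330.1434326171875), (115.01512908935547, 426.15179443359375), 83.29095458984375) [[-76.0, -362.0], [347.0, -412.0], [361.0, -298.0], [-62.0, -248.0]]
[   0  251   64  149 5400] ((507.1939697265625, 200.5340576171875), (84.330078125, 240.2151641845703), 29.701047897338867) [[411.0, 284.0], [530.0, 75.0], [603.0, 117.0], [484.0, 326.0]]
```

View pics/w1.png

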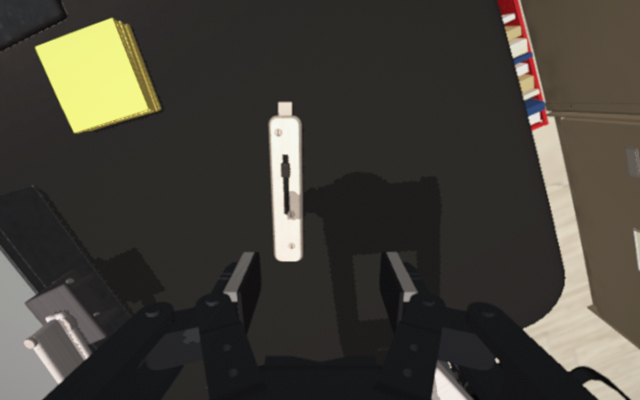

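The cutter is at (285,182), nose up; wrist and top view agree to about 1 mm.

carry_out --moves "-0.002 -0.0167 0.02 0 0 0 0.7;-0.002 -0.0167 0.02 0 0 0 0.7;0 0 0.03 0 0 0 0.7;0 0 0.03 0 0 0 0.7;0 0 0.03 0 0 0 0.7;0 0 0.015 0 0 0 0.7;0 0 0.008 0 0 0 0.7;0 0 0 0 0 0 0.7;0 0 0 0 0 0 0.7"

```text
time: 3.0
eef_pos: [0.4495, -0.177, 0.0131]
tool_rot: [-180.0, -0.1, -40.3]
wrist_force: [0.3, -0.9, 0.2]
finger_gap: 0.697
grasp_force: 0.0
```

carry_out --moves "-0.003 -0.004 0.006 0 0 0 0.7;0 0 0.0055 0 0 0 0.7;0 0 0 0 0 0 0.7;0 0 0 0 0 0 0.2;0 0 0 0 0 0 0.2;0 0 0 0 0 0 0.2;0 0 0 0 0 0 0.2;0 0 0 0 0 0 0.2;0 0 0 0 0 0 0.2;0 0 0 0 0 0 0.2"

```text
time: 4.0
eef_pos: [0.4497, -0.1712, 0.0013]
tool_rot: [-180.0, -0.1, -40.3]
wrist_force: [0.1, -0.1, 5.6]
finger_gap: 0.328
grasp_force: 59.8
```

carry_out --moves "0 0 -0.01 0 0 0 0.2;0 0 -0.03 0 0 0 0.2;0 0 -0.04 0 0 0 0.2;0 0 -0.04 0 0 0 0.2;0 0 -0.04 0 0 -5 0.2;0 0 -0.01 0 0 -7 0.2;0 0 0 0 0 -7 0.2;0 0 0 0 0 -6 0.2;0 0 0 0 0 0 0.2"

```text
time: 4.9
eef_pos: [0.4489, -0.1708, 0.1709]
tool_rot: [-180.0, 0.0, -15.3]
wrist_force: [-0.4, -0.3, -0.2]
finger_gap: 0.331
grasp_force: 59.4
```

carry_out --moves "-0.0012 -0.02 0 0 0 0 0.2;-0.0012 -0.035 0 0 0 0 0.2;-0.0012 -0.035 0 0 0 0 0.2;-0.0012 -0.035 0 0 0 0 0.2;-0.0012 -0.035 0 0 0 0 0.2;-0.0012 -0.035 0 0 0 0 0.2;-0.0012 -0.035 0 0 0 0 0.2;-0.0012 -0.035 0 0 0 0 0.2;-0.0012 -0.035 0 0 0 0 0.2;-0.0012 -0.033 0 0 0 0 0.2;0 0 0 0 0 0 0.2;0 0 0 0 0 0 0.2"

```text
time: 6.1
eef_pos: [0.525, 0.1538, 0.1703]
tool_rot: [179.9, 0.1, -15.3]
wrist_force: [-0.2, -0.1, -1.2]
finger_gap: 0.329
grasp_force: 59.5
```

```bash
python3 - <<'E'
from h import *
f=grab('wrist','w2')
o=robot.get_obs();print(o['eef_pos'],o['tool_rot'],o['joints'])
c=np.array([.530,.152]);t=np.radians(74.7);ex=np.array([np.cos(t),np.sin(t)]);ey=np.array([-ex[1],ex[0]])
for a,b in((-1,-1),(-1,1),(1,1),(1,-1)):
    print(proj(f,[[*(c+ex*a*.081+ey*b*.115),.064]])[0].round())
E
```

```text
[0.52500235 0.1530209  0.17029202] [ 1.79940489e+02  5.99537697e-02 -1.53451806e+01] [ 7.19898173e+00  1.18255990e+01  9.59014301e+01 -3.35570373e-02
  7.23511624e+01  1.12554327e+02]
[431.  45.]
[405. 311.]
[236. 311.]
[210.  45.]
```

View pics/w2.png

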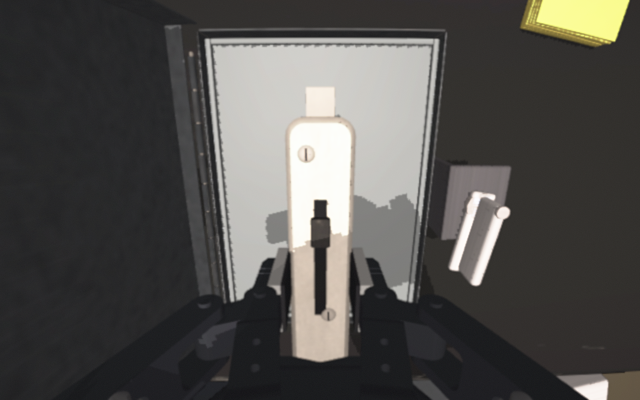

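The cutter hangs square over the tray (tray edges at columns 207–440, rows 38+); the turnbutton fin at (480,240) is open.

carry_out --moves "0 0 0.03 0 0 0 0.2;0 0 0.03 0 0 0 0.2;0 0 0.025 0 0 0 0.2;0 0 0.012 0 0 0 0.2;0 0 0.005 0 0 0 0.2;0 0 0.002 0 0 0 0.2;0 0 0.001 0 0 0 0.2;0 0 0 0 0 0 0.2;0 0 0 0 0 0 0.2"

```text
time: 7.05
eef_pos: [0.5264, 0.1535, 0.0669]
tool_rot: [-180.0, -0.1, -15.3]
wrist_force: [-0.3, 0.2, -1.1]
finger_gap: 0.324
grasp_force: 59.5
```

carry_out --moves "0 0 0.002 0 0 0 0.2;0 0 0.001 0 0 0 0.2;0 0 0.001 0 0 0 0.2;0 0 0 0 0 0 0.2;0 0 0 0 0 0 0.2"

```text
time: 7.55
eef_pos: [0.5256, 0.1534, 0.0623]
tool_rot: [-180.0, 0.0, -15.3]
wrist_force: [-2.9, -0.7, 5.9]
finger_gap: 0.329
grasp_force: 60.1
```

carry_out --moves "0 0 0 0 0 0 0.45;0 0 0 0 0 0 0.6;0 0 0 0 0 0 0.6;0 0 -0.005 0 0 0 0.6;0 0 -0.02 0 0 0 0.6;0 0 -0.04 0 0 0 0.6;0 0 -0.045 0 0 0 0.6;0 0 -0.045 0 0 0 0.6;0 0 -0.045 0 0 0 0.6;0 0 -0.04 0 0 0 0.4;0 0 -0.035 0 0 0 0.2;0 0 0 0 0 0 0"

```text
time: 8.75
eef_pos: [0.5286, 0.1538, 0.3444]
tool_rot: [-179.7, -0.7, -15.3]
wrist_force: [-0.1, 0.5, -0.1]
finger_gap: 0.095
grasp_force: 0.0
```

```bash
python3 - <<'E'
from h import *
f=grab('wrist','w3');g=grab('top')
o=robot.get_obs();print(o['eef_pos'],o['tool_rot'],o['joints'])
c=np.array([.530,.152]);t=np.radians(74.7);ex=np.array([np.cos(t),np.sin(t)]);ey=np.array([-ex[1],ex[0]])
L=[[*(c+ex*.145+ey*b),.252] for b in(-.129,0,.129)]
print(proj(f,L),proj(g,L))
E
```

```text
[0.5259811  0.15342339 0.33810808] [-1.79936853e+02 -1.47446093e-01 -1.52979831e+01] [7.20849572e+00 4.84849295e+00 8.37628615e+01 1.89760826e-03
 9.12282575e+01 1.12506441e+02]
[[116.3069497   29.68352678]
 [143.68225284 205.31965286]
 [167.43692363 336.67058304]] [[227.94380364 129.83063194]
 [208.8440347  181.63647148]
 [189.26160663 235.88228201]]
```

View pics/w3.png

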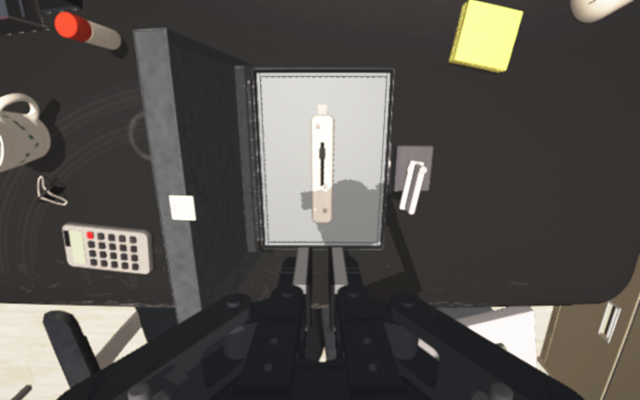

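The cutter lies at (322,170) inside the tray, with margin on all sides; the lid's top strip is at columns 140–200, slightly nearer than I assumed. Next I go behind the lid.

carry_out --moves "0 -0.03 0 0 0 0 0;0 -0.04 0 0 0 0 0;0 -0.04 0 0 0 0 0;0 -0.04 0 0 0 0 0;0 -0.04 0 0 0 0 0;0 0 0 0 0 0 0;0 0 0 0 0 0 0;0 0 0.03 0 0 0 0;0 0 0.04 0 0 0 0;0 0 0.04 0 0 0 0;0 0 0.005 0 0 0 0;0 0 0 0 0 0 0"

```text
time: 10.05
eef_pos: [0.5746, 0.3349, 0.2201]
tool_rot: [179.8, 0.2, -15.4]
wrist_force: [0.4, -0.4, 0.3]
finger_gap: -0.003
grasp_force: 0.0
```

carry_out --moves "0 0.012 0 0 0 0 0;0 0.012 0 0 0 0 0;0 0.012 0 0 0 0 0;0 0.012 0 0 0 0 0;0 0.012 0 0 0 0 0;0 0.012 0 0 0 0 0;0 0.012 0 0 0 0 0;0 0.012 0 0 0 0 0;0 0.012 0 0 0 0 0;0 0.012 0 0 0 0 0"

```text
time: 11.05
eef_pos: [0.543, 0.2197, 0.2208]
tool_rot: [179.9, 0.1, -15.3]
wrist_force: [0.8, 1.7, -2.3]
finger_gap: 0.003
grasp_force: 0.8
```

carry_out --moves "0 0.012 0 0 0 0 0;0 0.012 0 0 0 0 0;0 0.012 0 0 0 0 0;0 0.012 0 0 0 0 0;0 0.012 0 0 0 0 0;0 0.01 0 0 0 0 0;0 0 0 0 0 0 0;0 0 0 0 0 0 0"

```text
time: 11.85
eef_pos: [0.5256, 0.153, 0.2219]
tool_rot: [-180.0, -0.0, -15.3]
wrist_force: [0.3, 0.2, 1.1]
finger_gap: -0.002
grasp_force: 0.0
```

carry_out --moves "0 0 -0.03 0 0 0 0;0 0 -0.03 0 0 0 0;0 0 -0.03 0 0 0 0;0 0 -0.02 0 0 0 0;0 0 0 0 0 0 0;0 0 0 0 0 0 0;0 0 0 0 0 0 0;0 0 0 0 0 0 0;0 0 0 0 0 0 0;0 0 0 0 0 0 0;0 0 0 0 0 0 0;0 0 0 0 0 0 0"

```text
time: 13.05
eef_pos: [0.5256, 0.1533, 0.3317]
tool_rot: [180.0, 0.0, -15.3]
wrist_force: [0.0, 1.1, -0.1]
finger_gap: 0.004
grasp_force: 0.0
```

carry_out --moves "0 0 0 0 0 0 0;0 0 0 0 0 0 0;0 0 0 0 0 0 0;0 0 0 0 0 0 0;0 0 0 0 0 0 0;0 0 0 0 0 0 0;0 0 0 0 0 0 0;0 0 0 0 0 0 0;0 0 0 0 0 0 0;0 0 0 0 0 0 0"

```text
time: 14.05
eef_pos: [0.5256, 0.1533, 0.3318]
tool_rot: [180.0, 0.0, -15.3]
wrist_force: [-0.2, 0.6, -0.0]
finger_gap: -0.004
grasp_force: 0.0
```

```bash
python3 - <<'E'
from h import *
f=grab('wrist','w4')
o=robot.get_obs();print(o['eef_pos'],o['tool_rot'],o['joints'],o['time'])
c=np.array([.530,.152]);t=np.radians(74.7);ex=np.array([np.cos(t),np.sin(t)]);ey=np.array([-ex[1],ex[0]])
print(proj(f,[[*(c-ex*.095+ey*b),.087] for b in(-.125,0,.125)]+[[*(c-ex*.12),.12],[*(c-ex*.12+ey*.053),.12]]))
E
```

```text
[0.52558229 0.15335407 0.33178251] [-1.79998429e+02 -1.73184050e-03 -1.52980779e+01] [7.20715829e+00 5.04024902e+00 8.42790612e+01 7.88943943e-04
 9.06784884e+01 1.12505246e+02] 14.1
[[402.57685186  58.59842799]
 [395.20231031 165.51631109]
 [388.50807026 254.64299901]
 [423.04782508 170.85334711]
 [418.69921434 213.69471026]]
```

View pics/w4.png

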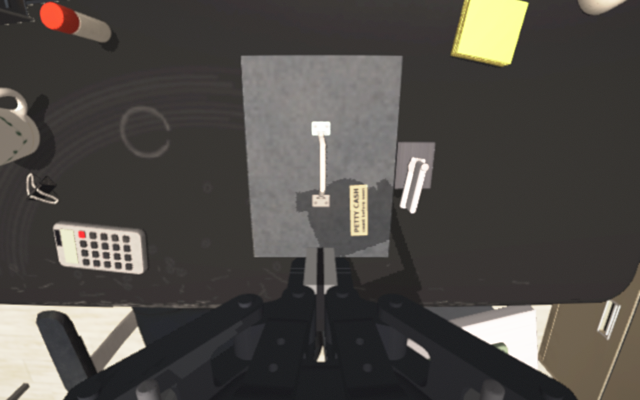

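The lid is down: its outline at (242–402, 55–257) matches the prediction for the shut lid. The fin runs from about (424,165) to (415,212). I press the lid lightly near its front to make sure it is shut.

carry_out --moves "0 0.03 0 0 0 0 0;0 0.03 0.03 0 0 0 0;0 0 0.04 0 0 0 0;0 0 0.04 0 0 0 0;0 0 0.04 0 0 0 0;0 0 0.04 0 0 0 0;0 0 0.03 0 0 0 0;0 0 0.015 0 0 0 0;0 0 0 0 0 0 0;0 0 0 0 0 0 0"

```text
time: 15.1
eef_pos: [0.5101, 0.0955, 0.0972]
tool_rot: [-180.0, -0.0, -15.3]
wrist_force: [0.1, -0.9, -0.2]
finger_gap: -0.001
grasp_force: 0.0
```

carry_out --moves "0 0 0.003 0 0 0 0;0 0 0.003 0 0 0 0;0 0 0.002 0 0 0 0;0 0 0.001 0 0 0 0;0 0 0 0 0 0 0;0 0 0 0 0 0 0"

```text
time: 15.7
eef_pos: [0.5098, 0.0955, 0.0879]
tool_rot: [-180.0, -0.0, -15.3]
wrist_force: [0.7, -0.1, 0.0]
finger_gap: 0.004
grasp_force: 0.0
```

carry_out --moves "0 0 0.001 0 0 0 0;0 0 0.001 0 0 0 0;0 0 0 0 0 0 0"

```text
time: 16.0
eef_pos: [0.51, 0.0955, 0.0871]
tool_rot: [180.0, -0.0, -15.3]
wrist_force: [-4.0, -0.6, 7.8]
finger_gap: -0.004
grasp_force: 3.9
```

carry_out --moves "0 0 -0.02 0 0 0 0;0 0 -0.04 0 0 0 0;0 0 -0.04 0 0 0 0;0 0 -0.04 0 0 -8.5 0;0 0 -0.02 0 0 -8.5 0;0 0 0 0 0 -8.5 0;0 0 0 0 0 -8.5 0;0 0 0 0 0 -8.5 0;0 0 0 0 0 -8.5 0;0 0 0 0 0 -8.5 0;0 0 0 0 0 -8.5 0;0 0 0 0 0 -8.5 0"

```text
time: 17.2
eef_pos: [0.5096, 0.0955, 0.2456]
tool_rot: [-180.0, 0.0, 61.6]
wrist_force: [-0.5, -0.2, -0.8]
finger_gap: -0.003
grasp_force: 0.0
```

carry_out --moves "0 0 0 0 0 -8.5 0.3;0 0 0 0 0 -8.5 0.3;0 0 0 0 0 -8.5 0.3;0 0 0 0 0 -8.5 0.3;0 0 0 0 0 -8.5 0.3;0 0 0 0 0 -8.5 0.3;0 0 0 0 0 -8.5 0.3;0 0 0 0 0 -8.5 0.3;0 0 0 0 0 -8.5 0.3;0 0 0 0 0 -8.5 0.3;0 0 0 0 0 -2 0.3;0 0 0 0 0 0 0.3"

```text
time: 18.4
eef_pos: [0.5096, 0.0954, 0.2457]
tool_rot: [-180.0, -0.0, 148.2]
wrist_force: [-0.2, 0.0, 0.0]
finger_gap: 0.302
grasp_force: 0.0
```

```bash
python3 - <<'E'
from h import *
f=grab('wrist','w5')
o=robot.get_obs();print(o['eef_pos'],o['tool_rot'],o['joints'],o['time'])
c=np.array([.530,.152]);t=np.radians(74.7);ex=np.array([np.cos(t),np.sin(t)]);ey=np.array([-ex[1],ex[0]])
p=c-ex*.12
for a in(82,):
  a=np.radians(a);d=ex*np.cos(a)+ey*np.sin(a)
  print(p,p+d*.04,proj(f,[[*p,.12],[*(p-d*.009),.12],[*(p+d*.053),.12],[*(p+d*.053),.0955]]))
E
```

```text
[0.50964731 0.095488   0.24569043] [-1.79996318e+02 -7.97575132e-03  1.48151276e+02] [ 1.04169434e+00  4.27750517e+00  9.51594635e+01  1.25652167e-03
  8.05717279e+01 -5.71097874e+01] 18.45
[0.49833523 0.03625311] [0.46159738 0.05207493] [[258.73774451 218.11034154]
 [260.73433815 227.06792974]
 [246.28781372 161.78559659]
 [252.13756455 157.28619803]]
```

View pics/w5.png

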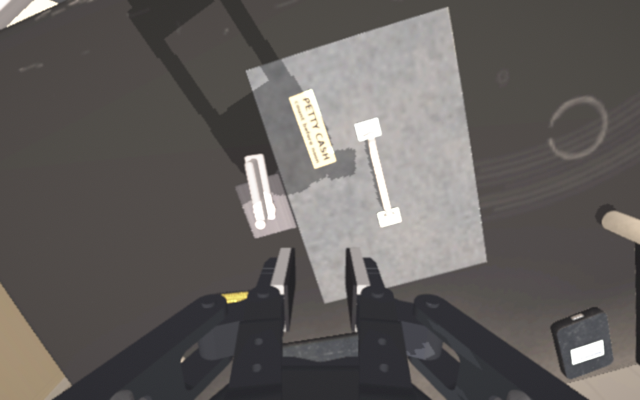

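The lid is shut. The fin's top strip runs from about (248,158) to (260,226), close to the predicted (246,162) to (261,227).

```bash
python3 - <<'E'
from h import *
im=cv2.imread('pics/w5.png');g=cv2.cvtColor(im,cv2.COLOR_BGR2GRAY)
for r in range(150,234,6): print(r,g[r,240:282:2])
E
```

```text
150 [ 54  55  55  55  55  54  55  55  54  54  55  56  55  55  54  54  94 123
 123 125 127]
156 [ 55  54  82 180 231 240 245 247 250 251 251 231  95  55  54  55  55  93
 124 123 125]
162 [ 55  54  92 225 228 221 180 158 154 240 251 250 180  57  54  55  54  55
  91 120 120]
168 [ 54  53  95 234 248 250 235 176 152 176 252 251 239 110  53  54  55  55
  54  92 122]
174 [ 79  77  65 169 244 250 247 221 158 150 224 251 250 203  67  62  73  92
 109  90  93]
180 [ 78  78  78  87 211 248 250 242 190 153 160 246 251 244 160 124 123 122
 121 122  96]
186 [120 119 122 122 143 240 249 249 230 165 151 203 252 251 225 129 124 124
 123 123 121]
192 [123 123 121 122 123 203 247 250 246 209 155 157 255 254 247 181 148 125
 123 122 121]
198 [116 123 124 122 122 134 232 248 250 239 182 159 228 255 255 255 183 183
 185 185 181]
204 [ 81 122 165 183 181 179 192 253 255 255 255 182 162 255 255 255 255 183
 183 186 186]
210 [ 78  79 142 179 185 180 186 255 255 255 255 244 166 191 255 255 255 255
 185 184 187]
216 [ 78  78  78 134 178 185 182 208 255 255 255 255 207 160 255 255 255 255
 183 184 184]
222 [ 78  79  78  78 125 179 184 188 255 255 255 255 248 173 184 185 185 187
 189 184 184]
228 [ 78  78  79  78  78 105 173 182 198 250 255 251 196 184 183 185 185 185
 187 189 183]
```

```bash
python3 - <<'E'
from h import *
f=grab('wrist')
a=onz(f,249.7,168,.12);b=onz(f,259.3,216,.12);print(a,b)
d=(a-b)[:2];ang=np.degrees(np.arctan2(d[1],d[0]));print('fin dir',ang,'rel',ang-74.7)
e=onz(f,247,155,.12);print('tip',e); u=d/np.linalg.norm(d);print('pivot est',e[:2]-u*.053, 'fin40',e[:2]-u*.013)
E
```

```text
[0.45571765 0.05658107 0.12      ] [0.49689323 0.03789656 0.12      ]
fin dir 155.5925681211801 rel 80.8925681211801
tip [0.44514841 0.06126131 0.12      ]
pivot est [0.49341181 0.03936051] fin40 [0.4569866  0.05588941]
```

carry_out --moves "0 0 0 0 0 -7.4 0.3;0 0 0 0 0 0 0.3;0.0085 -0.02 0 0 0 0 0.3;0.0085 -0.02 0.01 0 0 0 0.3;0.0085 -0.0185 0.02 0 0 0 0.3;0 0 0.03 0 0 0 0.3;0 0 0.03 0 0 0 0.3;0 0 0.02 0 0 0 0.3;0 0 0 0 0 0 0.3;0 0 0 0 0 0 0.3"

```text
time: 19.5
eef_pos: [0.4625, 0.0527, 0.1361]
tool_rot: [-180.0, -0.0, 155.5]
wrist_force: [-0.3, 0.3, 0.0]
finger_gap: 0.298
grasp_force: 0.0
```

carry_out --moves "0 0 0.015 0 0 0 0.3;0 0 0.015 0 0 0 0.3;0 0 0.006 0 0 0 0.3;0 0 0 0 0 0 0.3;0 0 0 0 0 0 0.3"

```text
time: 20.0
eef_pos: [0.4634, 0.0527, 0.101]
tool_rot: [180.0, 0.1, 155.6]
wrist_force: [0.3, 0.2, -0.3]
finger_gap: 0.294
grasp_force: 0.0
```

carry_out --moves "-0.0001 0.0027 0 0 0 4.05 0.3;-0.0001 0.0027 0 0 0 4.05 0.3;-0.0001 0.0027 0 0 0 4.05 0.3;-0.0001 0.0027 0 0 0 4.05 0.3;-0.0001 0.0027 0 0 0 4.05 0.3;-0.0001 0.0027 0 0 0 4.05 0.3;-0.0001 0.0027 0 0 0 4.05 0.3;-0.0001 0.0027 0 0 0 4.05 0.3;-0.0001 0.0027 0 0 0 4.05 0.3;-0.0001 0.0027 0 0 0 4.05 0.3"

```text
time: 21.0
eef_pos: [0.4817, 0.0712, 0.101]
tool_rot: [179.9, 0.1, 114.9]
wrist_force: [-0.3, -1.3, 1.4]
finger_gap: 0.304
grasp_force: 0.8
```

carry_out --moves "-0.0001 0.0027 0 0 0 4.05 0.3;-0.0001 0.0027 0 0 0 4.05 0.3;-0.0001 0.0027 0 0 0 4.05 0.3;-0.0001 0.0027 0 0 0 4.05 0.3;-0.0001 0.0027 0 0 0 4.05 0.3;-0.0001 0.0027 0 0 0 4.05 0.3;-0.0001 0.0027 0 0 0 4.05 0.3;-0.0001 0.0027 0 0 0 4.05 0.3;-0.0001 0.0027 0 0 0 4.05 0.3;-0.0001 0.0027 0 0 0 3.8 0.3;0 0 0 0 0 0 0.3;0 0 0 0 0 0 0.3"

```text
time: 22.2
eef_pos: [0.5081, 0.0737, 0.1006]
tool_rot: [179.9, -0.0, 74.9]
wrist_force: [-0.1, 0.5, -0.4]
finger_gap: 0.303
grasp_force: 0.0
```

carry_out --moves "0 0 0 0 0 0 0.25;0 0 0 0 0 0 0.2;0 0 0 0 0 0 0.16;0 0 0 0 0 0 0.13;0 0 0 0 0 0 0.13;0 0 0 0 0 0 0.13"

```text
time: 22.8
eef_pos: [0.5072, 0.0739, 0.0997]
tool_rot: [-180.0, -0.0, 74.9]
wrist_force: [-0.9, 2.0, 0.8]
finger_gap: 0.127
grasp_force: 0.9
```

carry_out --moves "0 0 0 0 0 0 0.1;0 0 0 0 0 0 0.08;0 0 0 0 0 0 0.08;0 0 0 0 0 0 0.08"

```text
time: 23.2
eef_pos: [0.5084, 0.0735, 0.0999]
tool_rot: [179.9, -0.0, 74.8]
wrist_force: [4.0, 0.1, -3.6]
finger_gap: 0.087
grasp_force: 26.4
```

```bash
python3 -c "
from h import *
o=robot.get_obs();print(o['wrist_force'],o['moment'],o['eef_pos'],o['tool_rot'])"
```

```text
[ 3.96308705  0.05917132 -3.6424869 ] [ 0.09198138 -0.62555648  0.12804349] [0.50839975 0.07346669 0.09988126] [ 1.79867049e+02 -1.55942785e-02  7.48498747e+01]
```

carry_out --moves "0 0 0 0 0 0 0.2;0 0 0 0 0 0 0.3;0 0 0 0 0 0 0.3;0 0 -0.01 0 0 0 0.3;0 0 -0.03 0 0 0 0.3;0 0 -0.04 0 0 0 0.3;0 0 -0.04 0 0 0 0.3;0 0 -0.04 0 0 0 0.3;-0.04 0 0 0 0 0 0.3;-0.04 0 0 0 0 0 0.3;0 0 0 0 0 0 0.3;0 0 0 0 0 0 0.3"

```text
time: 24.4
eef_pos: [0.4863, -0.004, 0.2606]
tool_rot: [180.0, -0.0, 74.7]
wrist_force: [0.7, 1.0, -1.2]
finger_gap: 0.302
grasp_force: 0.0
```

```bash
python3 - <<'E'
from h import *
f=grab('wrist','w6')
c=np.array([.530,.152]);t=np.radians(74.7);ex=np.array([np.cos(t),np.sin(t)]);ey=np.array([-ex[1],ex[0]]);p=c-ex*.12
print(proj(f,[[*(p-ex*.009),.12],[*(p+ex*.053),.12]]),robot.get_obs()['eef_pos'])
E
```

```text
[[321.10499406 156.61391425]
 [321.25581978  84.80836631]] [ 0.48644474 -0.00326995  0.26024636]
```

View pics/w6.png

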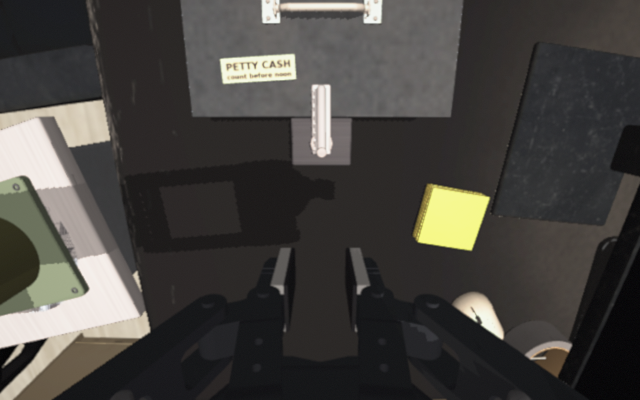

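The turnbutton lies from (321,156) to (321,85), square to the lid's front edge at row 117. The pad and the mouse were not touched.

```bash
python3 -c "
from rig import robot
print(robot.finish_job())"
```

```text
the job is handed in; nothing more can be done
None
```

The box cutter lies in the tray, the lid is shut, the turnbutton is squarely across it, and I handed the job in at about 24 s of the 72 s allowed; no verdict came back.

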